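Set the thermostat back and hold the drying box open

TASK

The wood in the drying box needs airing. First turn the thermostat's dial clockwise until its pointer stands at the one long mark. Then tug the lid of the drying box gently: if it is caught, snap the slide catch over to its other end (never force the lid against the catch), and lift the lid at least 40 degrees open. Finish still holding the lid up with the gripper, for it falls shut if let go, and leave the plane, the glue bottle and the clamp where they are.

Things in the scene. Friction and masses are not known exactly. Their poses are not given: they have to be found in the camera images.
- thermostat: Fixed grey housing, 110 x 110 mm and 80 mm high, standing to the left or right of the drying box (the plane stands on the other side). Origin: centre of its underside; z up. Its top carries a black dial and a scale of short black lines with a single long thick one. The scale and the dial turn with the housing's yaw.
- dial (a joint): Angle of the thermostat dial in rad, 0 to 4.72, growing clockwise seen from above; the pointer stands at the long mark at 2.80. It starts 0.6 to 1.4 rad short of the mark, stays where it is left, and turns easily (0.05 N m). It counts as set within 0.13 rad (7 degrees).
- dial_grip (a point): Point on the dial's vertical axis at the height to grip, 108 mm above the bench. The dial is a black disc 54 mm across and 6 mm thick, its top 87 mm above the bench, with an upright bar grip on it, 44 mm long, 12 mm thick, rising to 117 mm. The point's x axis is horizontal along the bar towards the pointer, its y axis across the bar, z up.
- dial_pointer (a point): Tip of the dial's pointer: a white line at one end of the bar, 25 mm from the axis, 87 mm above the bench; moves with the dial.
- dial_mark (a point): Middle of the long mark (18 x 4.5 mm, black) on the scale, 38 mm from the dial's axis, fixed to the thermostat, 81 mm above the bench.
- drying_box: Fixed plywood box, 300 mm deep (x), 260 mm wide (y), 110 mm high. Origin: centre of its underside; its x axis points from the front rail (robot side) to the lid's hinge, its y axis along the hinge to the left, z up. The front 65 mm of its top is a fixed light wooden rail with the slide catch; the rest is the lid, flush with it.
- lid (a joint): Opening angle of the lid in rad: 0 shut, 1.25 stop. Dark wooden lid, 213 x 258 x 12 mm, about 0.6 kg (0.5 to 0.75), hinged at the far side, its front edge rises. It falls shut when let go. 3.5 to 5 N upward at the handle lifts it when free. When caught it lifts about 0.02 rad (3 mm at the handle) and then stops dead. The job asks for more than 0.70 rad (40 degrees).
- lid_handle (a point): Middle of the lid's handle: a round steel bar, 12 mm thick, 100 mm long, along the box's y, carried by a post at either end; its axis lies 39 mm above the lid's top face (149 mm above the bench when shut), 165 mm from the hinge horizontally. The lid is free below it, so fingers can straddle the bar from above, and the bar can turn in the fingers. The point turns with the lid.
- lid_hinge (a point): Middle of the lid's hinge axis, 104 mm above the bench; the axis runs along the box's y. The handle bar moves about it on an arc of radius 171 mm, starting 15 degrees above level.
- catch (a joint): Position of the slide catch in m along the box's y axis, -0.012 (right end) to +0.012 (left end). An over-centre spring keeps it at either end (2.5 N to push it off); pushed past the middle it snaps to the other end by itself. At one of the two ends the lid is caught, at the other free; which one differs from run to run and cannot be seen from outside, only felt by tugging the lid. Shift it only while the lid is shut.
- catch_grip (a point): On the catch's black thumb grip, an upright block 14 mm (box x) by 22 mm (box y), from 1 to 31 mm above the box's top; this point is on its vertical axis, 18 mm above the box's top (128 mm above the bench). It lies 85 mm in front of the handle bar and moves with the catch.
- plane: Small loose hand plane, 160 x 50 mm, 75 mm high, 0.9 kg, across the drying box from the thermostat. Origin: centre of its underside. Leave it alone.
- glue: Loose white glue bottle, 60 mm across, 150 mm high, beyond and to the left of the box. Origin: centre of its underside. Leave it alone.
- clamp: Loose wooden hand clamp with two jaws 200 x 28 x 30 mm lying flat, beyond and to the right of the box. Origin: underside of the first jaw. Leave it alone.
Not all that is in view belongs to the job. What is meant by the thermostat is not blue or pink, and is the larger of those in its own colour.

How it is judged:
By the outcome, as a careful person would: the job done as asked, in the order asked, and still so for the second after the job is handed in, while the arm keeps its last pose, push and grip.
It also fails if it takes over 64 s, if anything falls off the work surface, if the arm or the gripper's body presses on something with over 40 N, if the wrist force passes 120 N, or if a joint passes its speed limit or range.

ROBOT

A 6-joint arm with a two-finger parallel gripper is mounted at the origin on the work surface. World frame = base frame: x ahead of the robot, y to its left, z up, the work surface at z = 0. Lengths are in m, angles in rad, forces in N, time in s.
With the tool pointing down it reaches from about 0.375 to 0.975 m from the base axis. Payload 3.8 kg.
Tool frame: the origin (TCP) lies at the very end of the fingers, on their centre line; the grasp point (between the pads) lies behind it (bot.tcp_to_grasp is the y of the grasp point in the tool frame, in m); y points along the fingers, z is the direction in which the jaws open and shut, and the axes are right-handed (so a half turn about y gives the same grasp; the last joint's range is limited). The gripper opens to 85 mm and grips with 20 to 120 N. Pads are 22 mm wide; open, the fingers measure 114 mm over their backs; the gripper's body (76 mm by 85 mm) begins 54 mm behind the grasp point. The pads swing forward as they close: fully open they stand 13 mm farther back than shut.
Start: joints at [1.289, 0.264, 1.604, -0, 1.274, -0.037], TCP at [0.164, 0.655, 0.231] pointing down, gripper open.
Joint ranges: [-2.63, 2.63], [-0.94, 2.18], [0.31, 2.57], [-1.31, 4.45], [0, 2.66], [-2.55, 2.55]. Speed limits (rad/s): [2.57, 2.57, 3.14, 3.14, 3.14, 3.14].

INTERFACE

Orientations are given as a rotation vector (axis times angle).
In Python, from workcell import bot, optics, workorder gives the robot as it stands.
- The arm moves only by the shell command python3 -m handwheel 'ROWS' [FORCE]. ROWS is JSON, a list of rows, each a list of 7 numbers: the shift along the tool's x, y, z in m, then the turn, a rotation vector about the tool's x, y, z in rad, then the opening, from 0 (shut) to 1 (fully open). A call has 1 to 8 rows; each row shifts and turns the commanded pose from where the row before left it, along the tool's axes as they then stand; what a row does not reach is not made up. A row lasts 1/8 s, in which the tool goes at most 62.5 mm and 10.7 degrees, less where a joint would pass 70% of its speed; a pose out of reach is approached as far as the arm can. A call with a gripper value outside its range is refused whole. The fingers move at their own pace and stop on an object; FORCE is the grip in N (left out, the last holds). Time passes only in rows, so rows that do not move let the fingers close. It gives the time, the measured TCP pose, the force and the opening at its end, in the units of the state.
- bot.read_state(): the state, without advancing time (a new reading comes with each control period).
- optics.read_camera(name): name is "side" or "top" or "wrist"; returns a dict with "image" (400x640x3 uint8, red, green, blue), "z_map" (400x640 float32, m along the optical axis (not along the pixel's ray), 0 where there is no reading), "mtx" (3x3 intrinsics, pixels), "world_from_camera" (4x4, takes a point from camera to world coordinates); the wrist camera has in their place "hand_eye" (4x4, takes a point from camera to tool coordinates, whose origin is the TCP and whose axes are the tool frame's). Camera axes: x right, y down, z forward; pixel columns grow to the right and rows downward; lengths in m; the calibration is good to about 2 mm. A picture is of the moment at which its call begins: read the wrist's pose just before it.
- workorder.finish_job(): hands the job in, once; it reports no verdict.
The state is a dict: "time": time; "q": joint angles; "joint_vel": joint speeds; "joint_torque": joint torques, N m; "tool_pos": TCP position; "tcp_rot": TCP orientation; "wrist_force": force on the tool from outside, world axes, zero at the start; "torque": the same for the moment, N m; "width": opening from 0.0 (shut) to 1.0 (fully open).
Only numpy, scipy, OpenCV 4.12 (cv2) and the standard library are available. Lean on these libraries where they do the work, as an engineer would, in place of code of your own. Each camera call takes 0.05 s, during which the arm holds its last target.

## Working session

There is one attempt and no reset: what is moved stays moved. The work goes in short steps, Python scripts to look and compute and a shell command to move; the robot and the scene stay as the last step left them, time stands still between calls to the robot, and variables do not carry over. Pictures are saved under pics/ and viewed, and the job is handed in when it is done.

```bash
ls; mkdir -p pics
python3 - <<'E'
from workcell import bot, optics
import cv2
s=bot.read_state(); print({k:(v if not hasattr(v,'round') else v) for k,v in s.items()}); print(bot.tcp_to_grasp)
for n in ["side","top","wrist"]:
    c=optics.read_camera(n); cv2.imwrite(f"pics/{n}0.png",c["image"][:,:,::-1])
E
```

```text
pics
{'time': 0.0, 'q': array([ 1.28907915e+00,  2.64723705e-01,  1.60537802e+00, -9.46688196e-06,
        1.27367638e+00, -3.69189414e-02]), 'joint_vel': array([ 1.28191947e-03,  8.41912156e-04,  5.10673555e-04,  1.32253525e-04,
       -5.69732334e-04, -7.05242284e-05]), 'joint_torque': array([-1.48034767e-03, -5.15137625e+01, -3.67306602e+01, -2.45068704e-04,
        1.33697205e-02, -8.35804940e-06]), 'tool_pos': array([0.16340916, 0.65417523, 0.22997968]), 'tcp_rot': array([-1.56440113,  0.19249791, -0.19196609]), 'wrist_force': array([0.51426095, 0.24481397, 0.84339602]), 'torque': array([ 0.01495843,  0.03787415, -0.03754146]), 'width': 1.0039817661194868}
-0.0187
```

View pics/top0.png

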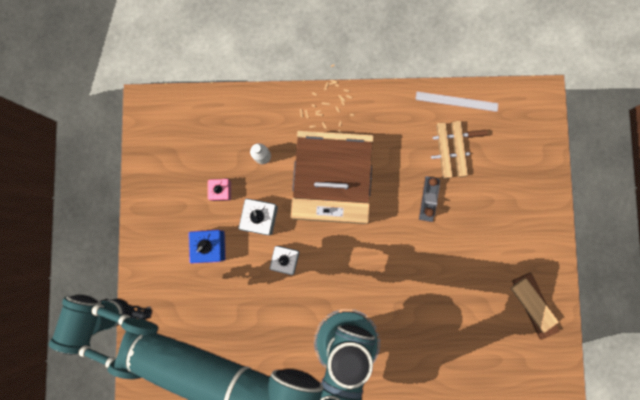

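View pics/side0.png

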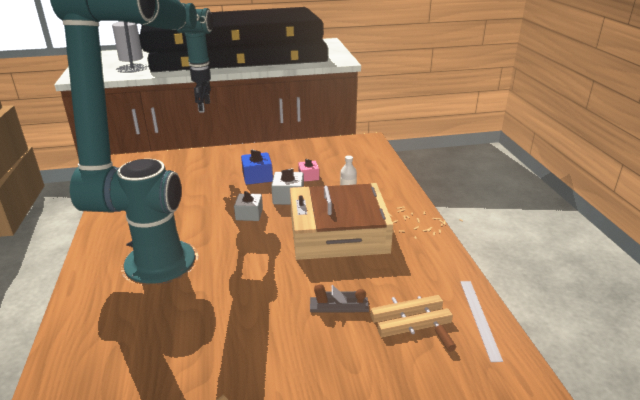

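```bash
cat > h.py <<'E'
from workcell import bot, optics
import cv2, numpy as np
from scipy.spatial.transform import Rotation as R
def cam(n):
    s=bot.read_state(); c=optics.read_camera(n)
    if n=="wrist":
        T=np.eye(4); T[:3,:3]=R.from_rotvec(s["tcp_rot"]).as_matrix(); T[:3,3]=s["tool_pos"]; c["W"]=T@c["hand_eye"]
    else: c["W"]=c["world_from_camera"]
    return c
def px(c,u,v,z=None):
    K=c["mtx"]; W=c["W"]; d=np.linalg.inv(K)@[u,v,1]
    if z is None: p=d*c["z_map"][int(round(v)),int(round(u))]
    else:
        dw=W[:3,:3]@d; p=d*((z-W[2,3])/dw[2])
    return W[:3,:3]@p+W[:3,3]
def proj(c,p):
    W=np.linalg.inv(c["W"]); q=c["mtx"]@(W[:3,:3]@np.array(p)+W[:3,3]); return q[:2]/q[2]
def crop(c,name,u0,v0,u1,v1,k):
    cv2.imwrite(name,cv2.resize(c["image"][v0:v1,u0:u1,::-1],None,fx=k,fy=k,interpolation=cv2.INTER_CUBIC))
E
python3 - <<'E'
from h import *
np.set_printoptions(precision=4,suppress=True)
c=cam("top"); crop(c,"pics/top1.png",180,120,380,270,4)
for u,v in [(257,217),(284,260),(206,246),(350,180),(330,185),(327,211)]: print(u,v,px(c,u,v))
s=bot.read_state(); print(R.from_rotvec(s["tcp_rot"]).as_matrix())
E
```

```text
257 217 [0.4396 0.2979 0.1139]
284 260 [0.2931 0.2094 0.0966]
206 246 [0.3449 0.4769 0.0912]
350 180 [ 0.5601 -0.0196  0.11  ]
330 185 [0.5376 0.0485 0.1627]
327 211 [0.4541 0.0603 0.1331]
[[ 0.9702 -0.0004  0.2424]
 [-0.2424 -0.0014  0.9702]
 [-0.0001 -1.     -0.0015]]
```

View pics/top1.png

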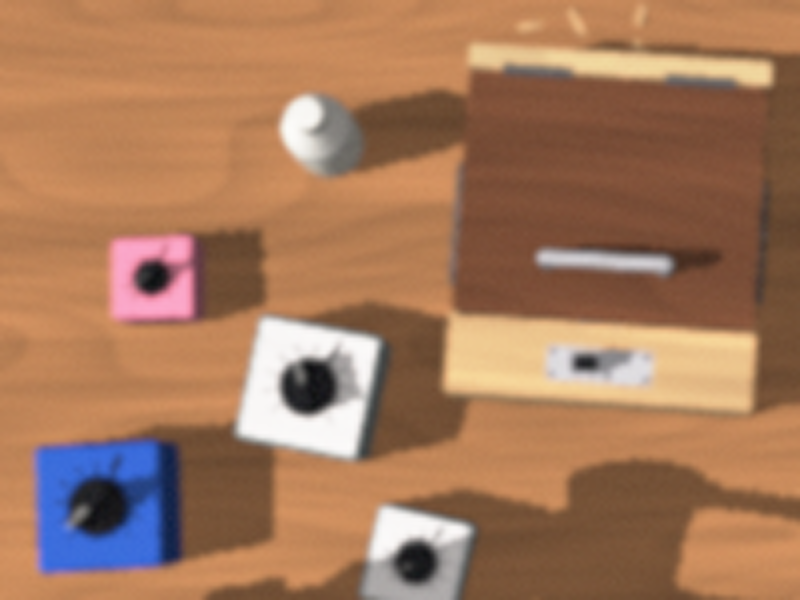

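View pics/wrist0.png

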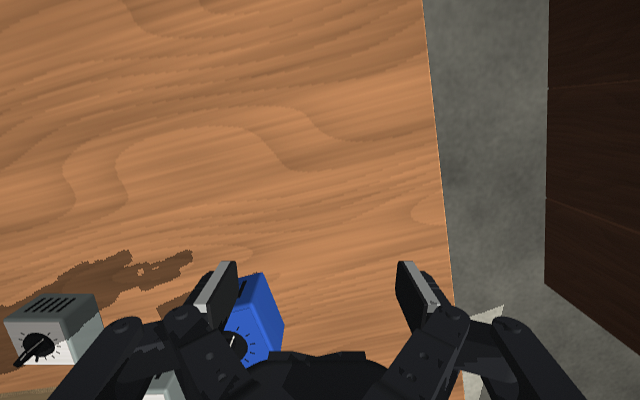

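Run:
```python
from h import *
np.set_printoptions(precision=4,suppress=True)
c=cam("wrist"); print(c["hand_eye"],c["mtx"])
c=cam("side"); crop(c,"pics/side1.png",220,140,400,270,4)
for u,v in [(289,175)]: print(px(c,u,v))
t=cam("top")
# box edges via lid colors: corners in crop/4 + offset
for n,(u,v),z in [("hb L",(538,258),.155),("hb R",(672,265),.155),("catch",(585,361),.141),("railFL",(445,393),.11),("railFR",(752,412),.11),("backL",(470,45),.11),("backR",(772,62),.11),("th1",(260,317),.08),("th2",(386,338),.08),("th3",(358,460),.08),("th4",(237,436),.08),("grip",(305,376),.117)]:
    print(n,px(t,180+u/4-.4,120+v/4-.4,z))
```

```text
[[-0.0001  0.9461  0.3239 -0.0842]
 [-0.0004 -0.3239  0.9461 -0.1433]
 [ 1.     -0.      0.0005 -0.0007]
 [ 0.      0.      0.      1.    ]] [[277.5073   0.     316.4836]
 [  0.     277.5073 206.0649]
 [  0.       0.       1.    ]]
[0.4464 0.297  0.0987]
hb L [0.5427 0.1012 0.155 ]
hb R [ 0.5346 -0.0096  0.155 ]
catch [0.4575 0.064  0.141 ]
railFL [0.4348 0.1835 0.11  ]
railFR [ 0.414  -0.0756  0.11  ]
backL [0.7347 0.1587 0.11  ]
backR [ 0.714  -0.1007  0.11  ]
th1 [0.5056 0.3463 0.08  ]
th2 [0.4852 0.2368 0.08  ]
th3 [0.3803 0.2617 0.08  ]
th4 [0.4028 0.3663 0.08  ]
grip [0.451  0.3013 0.117 ]
```

View pics/side1.png

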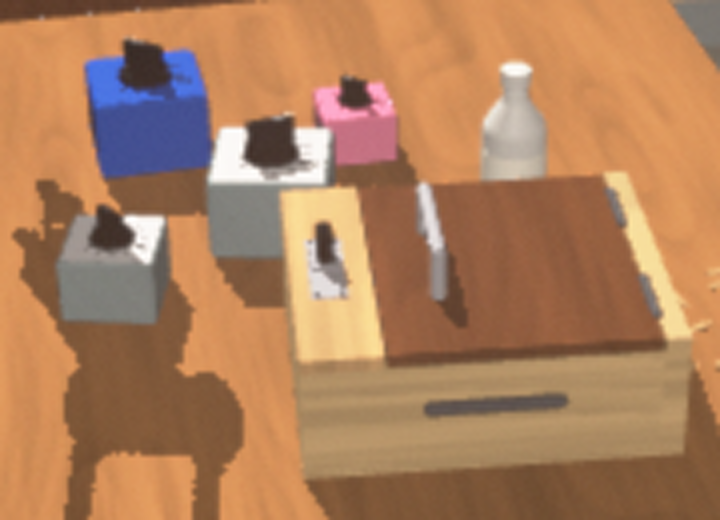

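```bash
python3 -m handwheel '[[0.0446,-0.004,-0.0341,0,0,0,1],[0.0446,-0.004,-0.0341,0,0,0,1],[0.0446,-0.004,-0.0341,0,0,0,1],[0.0446,-0.004,-0.0341,0,0,0,1],[0.0446,-0.004,-0.0341,0,0,0,1],[0.0446,-0.004,-0.0341,0,0,0,1],[0.0446,-0.004,-0.0341,0,0,0,1],[0.0446,-0.004,-0.0341,0,0,0,1]]'
python3 - <<'E'
from h import *
print(bot.read_state()["q"])
c=cam("wrist"); cv2.imwrite("pics/w1.png",c["image"][:,:,::-1])
c=cam("top");crop(c,"pics/top2.png",180,120,380,270,4)
E
```

```text
time: 1.35
tool_pos: [0.4446, 0.3022, 0.2637]
tcp_rot: [-1.562, 0.192, -0.193]
wrist_force: [0.0, 0.7, 0.4]
width: 1.004
[ 5.50640742e-01 -1.68845107e-02  1.85750858e+00  6.66820350e-05
  1.30002078e+00 -7.75426872e-01]
```

View pics/w1.png

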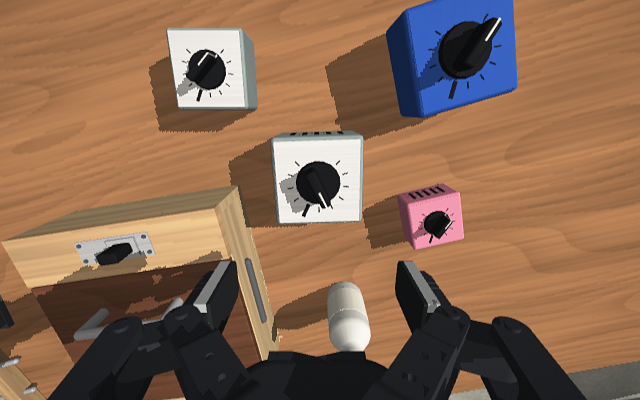

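Run:
```python
from h import *
c=cam("wrist"); crop(c,"pics/w1c.png",260,120,380,230,6)
crop(c,"pics/w1d.png",60,190,220,350,4)
```

```text
(no output)
```

View pics/w1c.png

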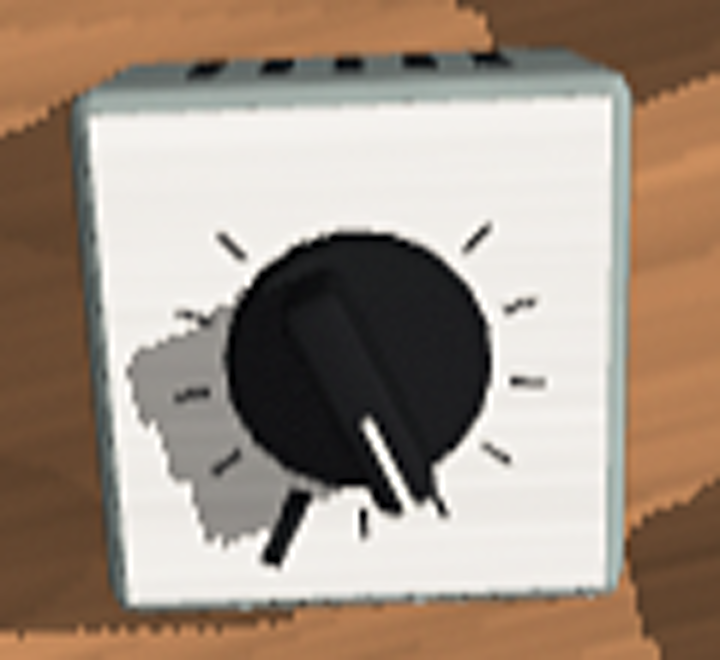

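View pics/w1d.png

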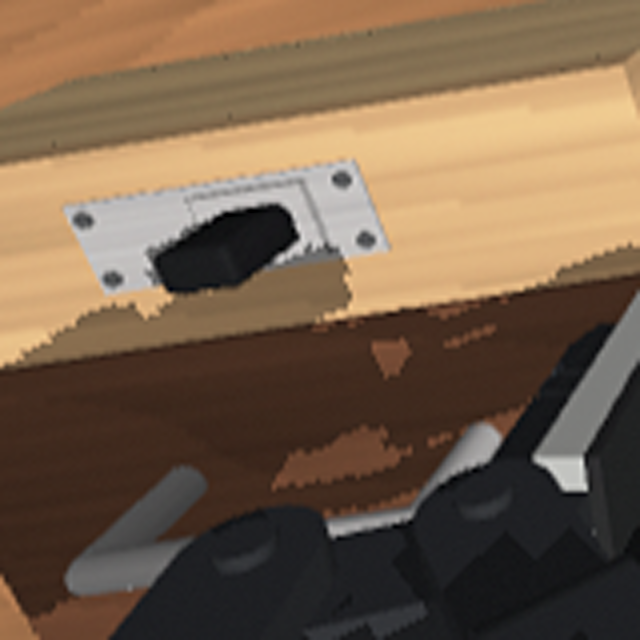

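Run:
```python
from h import *
np.set_printoptions(precision=4,suppress=True)
c=cam("wrist")
f=lambda u,v,z:px(c,260+u/6-.4,120+v/6-.4,z)
ctr=f(359,358,.087); print("ctr",ctr)
cs=[f(90,112,.08),f(612,97,.08),f(612,590,.08),f(127,605,.08)]; print("top mid",np.mean(cs,0),cs)
m1,m2=f(300,492,.081),f(270,562,.081); print("mark",m1,m2)
ang=lambda d:np.degrees(np.arctan2(d[1],d[0]))
print("mark ang from mid",ang((m1+m2)/2-ctr), "along",ang(m2-m1), np.linalg.norm(((m1+m2)/2-ctr)[:2]))
for z in (.087,.1,.117):
    a,b=f(368,420,z),f(405,512,z); print(z,"white",a,b,ang(b-a),ang(b-ctr),np.linalg.norm((b-ctr)[:2]),np.linalg.norm((a-b)[:2]))
a,b=f(290,310,.117),f(387,515,.117);print("edgeL",a,b,ang(b-a))
a,b=f(340,270,.117),f(437,492,.117);print("edgeR",a,b,ang(b-a))
for u,v in [(330,320),(350,360),(370,400),(385,470),(415,480),(300,300)]: print(u,v,px(c,260+u/6-.4,120+v/6-.4))
K=c["mtx"]
zz=c["z_map"][120:230,260:380]; 
P=np.array([[px(c,260+i,120+j) for i in range(120)] for j in range(110)]).reshape(-1,3)
g=P[(P[:,2]>.109)&(P[:,2]<.125)]; print(len(g),g.mean(0),g.min(0),g.max(0))
u,s,vt=np.linalg.svd(g[:,:2]-g[:,:2].mean(0)); print(ang(vt[0]),s)
```

```text
ctr [0.4383 0.3067 0.087 ]
top mid [0.4411 0.3064 0.08  ] [array([0.3805, 0.2682, 0.08  ]), array([0.4024, 0.3656, 0.08  ]), array([0.5017, 0.3458, 0.08  ]), array([0.4797, 0.2458, 0.08  ])]
mark [0.4641 0.2877 0.081 ] [0.4774 0.2778 0.081 ]
mark ang from mid -36.40246524345884 along -36.86369159160016 0.04031208486667541
0.087 white [0.451  0.3053 0.087 ] [0.4717 0.3079 0.087 ] 7.1788130576504114 2.161643258198532 0.033349192514463354 0.02078976528780065
0.1 white [0.4475 0.306  0.1   ] [0.4673 0.3085 0.1   ] 7.178813057650422 3.608462194270478 0.028983617213157016 0.01994525895645419
0.117 white [0.4428 0.3069 0.117 ] [0.4615 0.3092 0.117 ] 7.1788130576503235 6.3154763100290765 0.023314708235769 0.01884090452315486
edgeL [0.4199 0.2984 0.117 ] [0.4613 0.3059 0.117 ] 10.25712391862203
edgeR [0.4152 0.3087 0.117 ] [0.4592 0.3158 0.117 ] 9.17814808316547
330 320 [0.4238 0.3047 0.1149]
350 360 [0.4312 0.3065 0.1172]
370 400 [0.4392 0.3081 0.1173]
385 470 [0.4523 0.3077 0.1185]
415 480 [0.4566 0.3124 0.1149]
300 300 [0.4206 0.2998 0.1067]
446 [0.4413 0.304  0.1171] [0.4208 0.2942 0.1091] [0.4648 0.3135 0.1206]
12.834444059393332 [0.2651 0.0737]
```

```bash
python3 -m handwheel '[[-0.0054,0.03,0.0028,0,-0.134,0,0.6],[0,0.03,0,0,-0.134,0,0.6],[0,0.03,0,0,-0.134,0,0.6],[0,0.03,0,0,0,0,0.6],[0,0.03,0,0,0,0,0.6],[0,0.0,0,0,0,0,0.6]]' 30
python3 - <<'E'
from h import *
np.set_printoptions(precision=4,suppress=True)
print(R.from_rotvec(bot.read_state()["tcp_rot"]).as_matrix())
c=cam("wrist"); cv2.imwrite("pics/w2.png",c["image"][:,:,::-1])
E
```

```text
time: 2.3
tool_pos: [0.4358, 0.3076, 0.1104]
tcp_rot: [-1.57, -0.12, 0.13]
wrist_force: [-1.1, -1.0, 0.7]
width: 0.601
[[ 0.9873 -0.0058 -0.1586]
 [ 0.1586 -0.0032  0.9873]
 [-0.0062 -1.     -0.0022]]
```

View pics/w2.png

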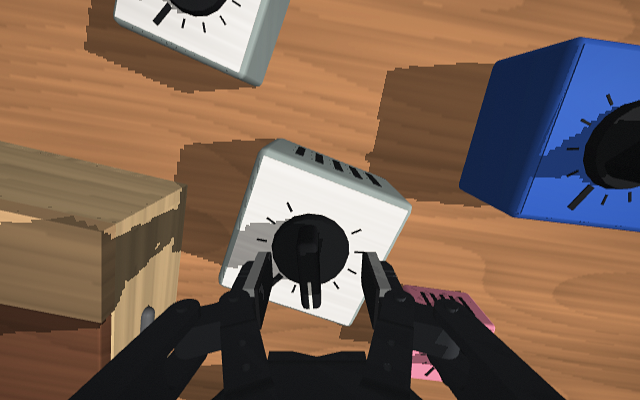

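```bash
python3 -m handwheel '[[0.005,0.008,0,0,0,0,0.6],[0,0.008,0,0,0,0,0.4],[0,0,0,0,0,0,0.2],[0,0,0,0,0,0,0],[0,0,0,0,0,0,0],[0,0,0,0,0,0,0]]' 30
python3 - <<'E'
from h import *
c=cam("wrist"); cv2.imwrite("pics/w3.png",c["image"][:,:,::-1])
E
```

```text
time: 3.1
tool_pos: [0.444, 0.3047, 0.0972]
tcp_rot: [-1.574, -0.123, 0.126]
wrist_force: [0.8, -12.7, 3.1]
width: 0.134
```

View pics/w3.png

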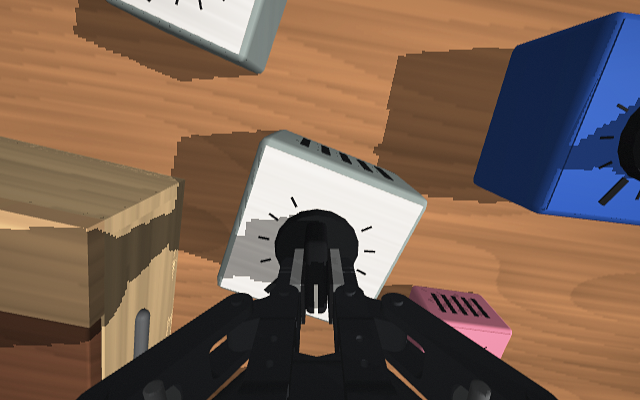

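```bash
python3 -m handwheel '[[-0.002,0.004,-0.002,0,0,0,0],[0,0,0,0,0.158,0,0],[0,0,0,0,0.158,0,0],[0,0,0,0,0.158,0,0],[0,0,0,0,0.158,0,0],[0,0,0,0,0.158,0,0],[0,0,0,0,0,0,0],[0,0,0,0,0,0,0]]' 30
python3 - <<'E'
from h import *
m=R.from_rotvec(bot.read_state()["tcp_rot"]).as_matrix(); print(np.degrees(np.arctan2(m[1,0],m[0,0])))
c=cam("wrist"); cv2.imwrite("pics/w4.png",c["image"][:,:,::-1])
E
```

```text
time: 4.15
tool_pos: [0.444, 0.304, 0.097]
tcp_rot: [-1.516, 0.492, -0.498]
wrist_force: [-3.9, -12.8, 19.9]
width: 0.136
-36.223503733843835
```

View pics/w4.png

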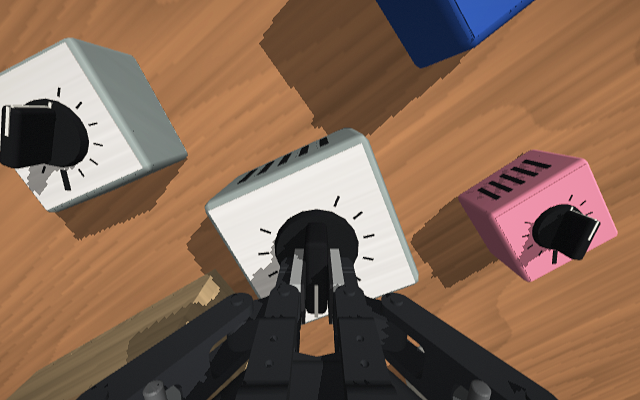

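```bash
python3 -m handwheel '[[0,-0.005,0,0,0,0,0],[0,0,0,0,0,0,0.3],[0,0,0,0,0,0,0.6],[0,-0.05,0,0,0,0,1],[0,-0.05,0,0,0,0,1],[0,-0.05,0,0,0,0,1],[0,0,0,0,0,0,1]]' 30
python3 - <<'E'
from h import *
c=cam("wrist"); cv2.imwrite("pics/w5.png",c["image"][:,:,::-1]);crop(c,"pics/w5c.png",260,120,380,230,6)
E
```

```text
time: 5.08
tool_pos: [0.4452, 0.3085, 0.2547]
tcp_rot: [-1.505, 0.489, -0.5]
wrist_force: [-0.1, 1.1, 0.0]
width: 1.0
```

View pics/w5.png

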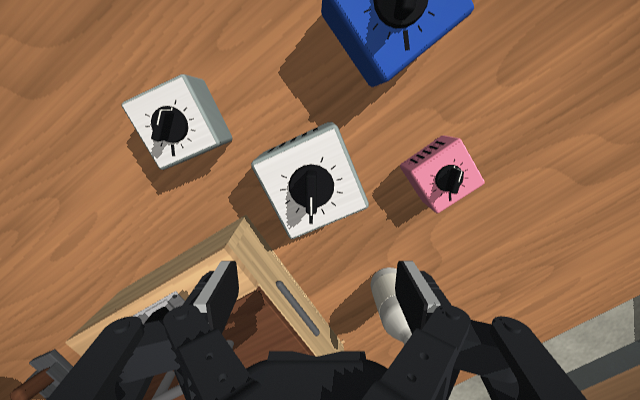

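View pics/w5c.png

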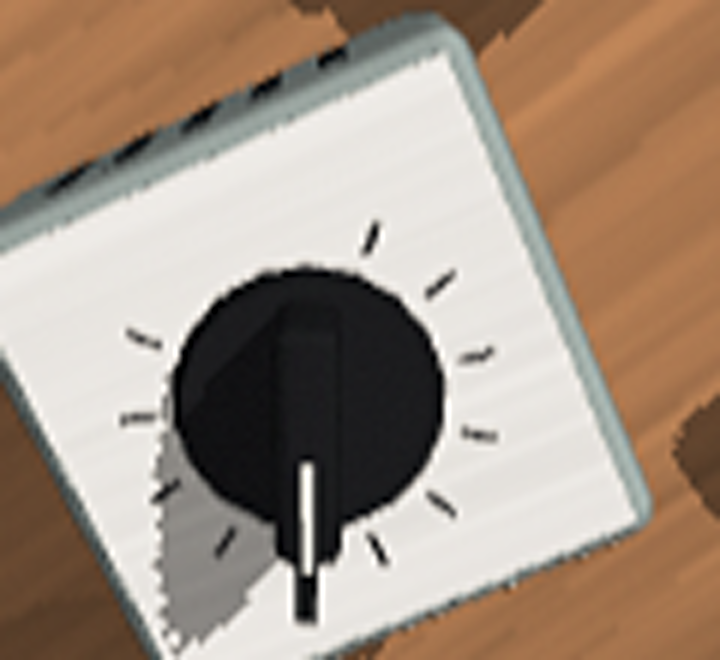

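```bash
python3 -m handwheel '[[0.0462,-0.009,-0.0313,0,0,0,1],[0.0462,-0.009,-0.0313,0,0,0,1],[0.0462,-0.009,-0.0313,0,0,0,1],[0.0462,-0.009,-0.0313,0,0,0,1],[0.0462,-0.009,-0.0313,0,0,0,1],[0,0,0,0,0.17,0,1],[0,0,0,0,0.17,0,1],[0,0,0,0,0.17,0,1]]' 30
python3 -m handwheel '[[0,0,0,0,0.17,0,1],[0,0,0,0,0.17,0,1],[0,0,0,0,0.17,0,1],[0,0,0,0,0,0,1]]'
python3 - <<'E'
from h import *
print(bot.read_state()["q"])
m=R.from_rotvec(bot.read_state()["tcp_rot"]).as_matrix(); print(m)
c=cam("wrist"); cv2.imwrite("pics/w6.png",c["image"][:,:,::-1])
c=cam("top"); crop(c,"pics/top6.png",180,120,380,270,4)
E
```

```text
time: 6.12
tool_pos: [0.5351, 0.0432, 0.291]
tcp_rot: [-1.382, 0.896, -0.891]
wrist_force: [0.0, 0.9, 1.0]
width: 0.999
time: 6.62
tool_pos: [0.5352, 0.0436, 0.2914]
tcp_rot: [-1.173, 1.27, -1.266]
wrist_force: [-0.0, -0.5, 0.3]
width: 0.998
[ 3.47634384e-02 -2.90592584e-02  1.81905401e+00  1.43348419e-04
  1.35479040e+00  1.14705018e-01]
[[-7.98869474e-02 -3.19542034e-03  9.96798809e-01]
 [-9.96803905e-01  2.89732654e-05 -7.98872629e-02]
 [ 2.26392868e-04 -9.99994894e-01 -3.18752205e-03]]
```

View pics/w6.png

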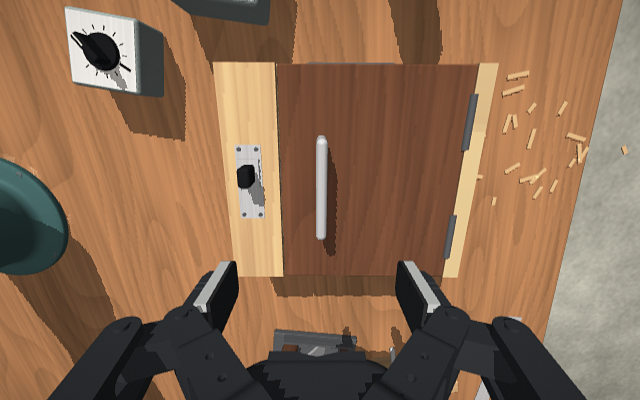

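Run:
```python
from h import *
np.set_printoptions(precision=4,suppress=True)
c=cam("wrist"); crop(c,"pics/w6c.png",210,120,350,260,5)
for n,u,v,z in [("barL",322,138,.155),("barR",321,238,.155),("catchbar",246,176,.141),("railFL",213,63,.11),("railFR",233,276,.11),("plateL",247,148,.111),("plateR",254,217,.111),("lidFL",276,66,.11),("lidFR",283,276,.11)]:
    print(n,px(c,u,v,z))
```

```text
barL [0.5444 0.101  0.155 ]
barR [ 0.5355 -0.0071  0.155 ]
catchbar [0.4597 0.0662 0.141 ]
railFL [0.4359 0.1828 0.11  ]
railFR [ 0.4112 -0.0758  0.11  ]
plateL [0.4578 0.0926 0.111 ]
plateR [0.4529 0.0074 0.111 ]
lidFL [0.5017 0.1747 0.11  ]
lidFR [ 0.4789 -0.0811  0.11  ]
```

View pics/w6c.png

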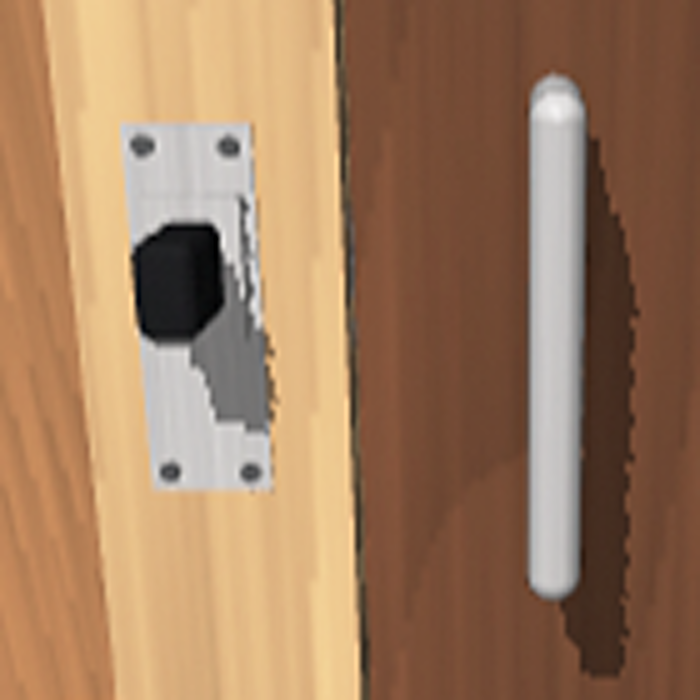

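```bash
python3 -m handwheel '[[-0.0037,0.03,0.0045,0,0,0,0.8],[0,0.045,0,0,0,0,0.7],[0,0.045,0,0,0,0,0.6],[0,0.03,0,0,0,0,0.6],[0,0.01,0,0,0,0,0.6],[0,0,0,0,0,0,0.6]]' 30
python3 - <<'E'
from h import *
c=cam("wrist"); cv2.imwrite("pics/w7.png",c["image"][:,:,::-1])
E
```

```text
time: 7.52
tool_pos: [0.5407, 0.0468, 0.1331]
tcp_rot: [-1.17, 1.269, -1.268]
wrist_force: [-0.8, 0.7, 0.3]
width: 0.599
```

View pics/w7.png

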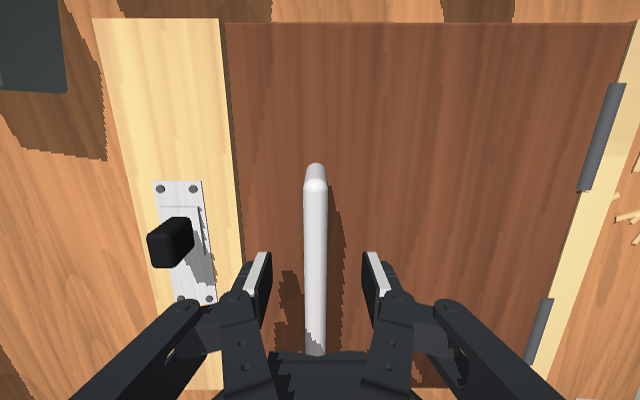

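Bar at column 316, centred between the pads (258 and 375). Close and tug gently.

```bash
python3 -m handwheel '[[0,0.0,0,0,0,0,0.3],[0,0,0,0,0,0,0],[0,0,0,0,0,0,0],[0,0,0,0,0,0,0],[0,0,0,0,0,0,0]]' 30
python3 -m handwheel '[[0,-0.001,0,0,0,0,0],[0,-0.001,0,0,0,0,0],[0,0,0,0,0,0,0]]'
python3 -m handwheel '[[0,-0.001,0,0,0,0,0],[0,-0.001,0,0,0,0,0],[0,0,0,0,0,0,0]]'
```

```text
time: 8.2
tool_pos: [0.54, 0.0469, 0.1347]
tcp_rot: [-1.17, 1.271, -1.268]
wrist_force: [-5.9, 0.1, 7.1]
width: 0.127
time: 8.57
tool_pos: [0.54, 0.047, 0.1347]
tcp_rot: [-1.171, 1.271, -1.268]
wrist_force: [-3.3, 1.3, -0.7]
width: 0.125
time: 8.95
tool_pos: [0.5406, 0.0469, 0.137]
tcp_rot: [-1.17, 1.27, -1.269]
wrist_force: [-3.0, 2.3, -3.9]
width: 0.124
```

```bash
python3 -m handwheel '[[0,-0.001,0,0,0,0,0],[0,-0.001,0,0,0,0,0],[0,0,0,0,0,0,0]]'
python3 -m handwheel '[[0,-0.001,0,0,0,0,0],[0,0,0,0,0,0,0]]'
```

```text
time: 9.32
tool_pos: [0.5413, 0.0468, 0.1395]
tcp_rot: [-1.168, 1.269, -1.27]
wrist_force: [-0.4, 2.4, -4.7]
width: 0.125
time: 9.57
tool_pos: [0.5416, 0.0468, 0.1406]
tcp_rot: [-1.168, 1.268, -1.27]
wrist_force: [2.5, 2.5, -5.7]
width: 0.128
```

```bash
python3 -m handwheel '[[0,-0.001,0.0005,0,0,0,0],[0,-0.001,0.0005,0,0,0,0],[0,0,0,0,0,0,0]]'
python3 -m handwheel '[[0,-0.002,0.0006,0,0,0,0],[0,-0.002,0.0006,0,0,0,0],[0,0,0,0,0,0,0]]'
python3 - <<'E'
from h import *
c=cam("side"); crop(c,"pics/side8.png",280,160,400,260,6)
E
```

```text
time: 9.95
tool_pos: [0.5422, 0.0467, 0.1424]
tcp_rot: [-1.169, 1.269, -1.27]
wrist_force: [2.7, 2.6, -6.0]
width: 0.13
time: 10.32
tool_pos: [0.5435, 0.0466, 0.1467]
tcp_rot: [-1.168, 1.269, -1.27]
wrist_force: [3.7, 2.4, -6.4]
width: 0.123
```

View pics/side8.png

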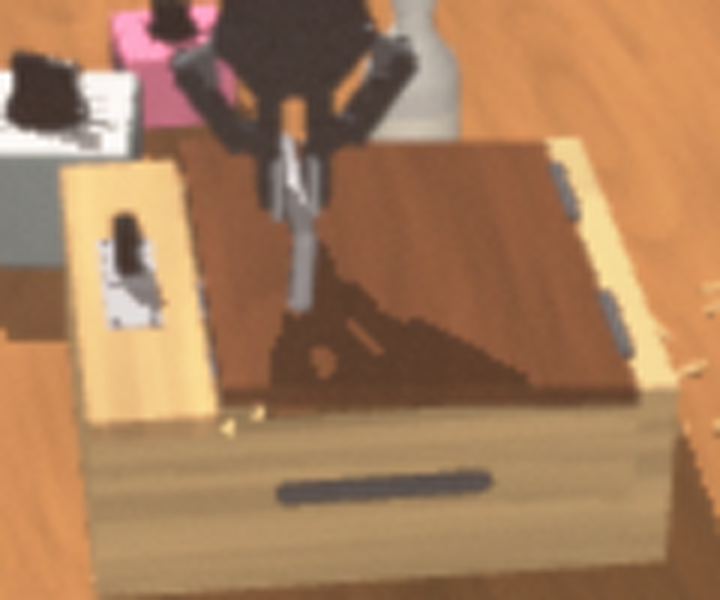

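```bash
python3 -m handwheel '[[0,-0.0083,0.0033,0,0,0,0],[0,-0.0083,0.0034,0,0,0,0],[0,-0.008,0.0042,0,0,0,0],[0,-0.008,0.0042,0,0,0,0],[0,-0.0074,0.005,0,0,0,0],[0,-0.0074,0.005,0,0,0,0],[0,-0.0137,0.0115,0,0,0,0],[0,0,0,0,0,0,0]]' 40
python3 - <<'E'
from h import *
c=cam("side"); crop(c,"pics/side9.png",280,130,400,260,4)
E
```

```text
time: 11.38
tool_pos: [0.5798, 0.0436, 0.2091]
tcp_rot: [-1.169, 1.269, -1.269]
wrist_force: [-4.3, 3.8, -1.3]
width: 0.121
```

View pics/side9.png

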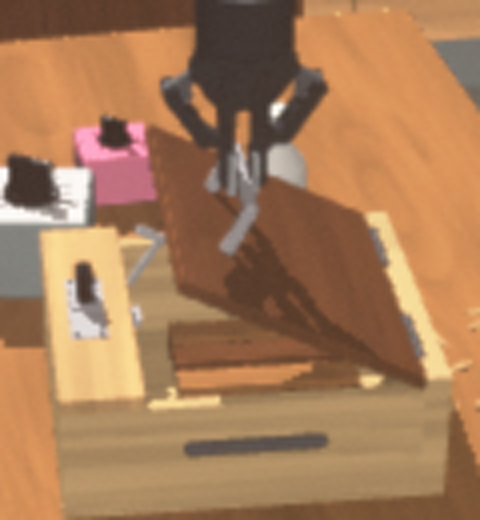

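```bash
python3 -m handwheel '[[0,-0.0063,0.0064,0,0,0,0],[0,-0.0062,0.0065,0,0,0,0],[0,-0.0055,0.007,0,0,0,0],[0,-0.0055,0.007,0,0,0,0],[0,-0.0095,0.0152,0,0,0,0],[0,-0.0083,0.0166,0,0,0,0],[0,0,0,0,0,0,0],[0,0,0,0,0,0,0]]' 40
python3 - <<'E'
from h import *
c=cam("side"); crop(c,"pics/side10.png",220,110,400,260,4)
c=cam("wrist"); cv2.imwrite("pics/w10.png",c["image"][:,:,::-1])
E
```

```text
time: 12.42
tool_pos: [0.6377, 0.0388, 0.252]
tcp_rot: [-1.169, 1.269, -1.27]
wrist_force: [-7.9, 2.8, 8.4]
width: 0.119
```

View pics/side10.png

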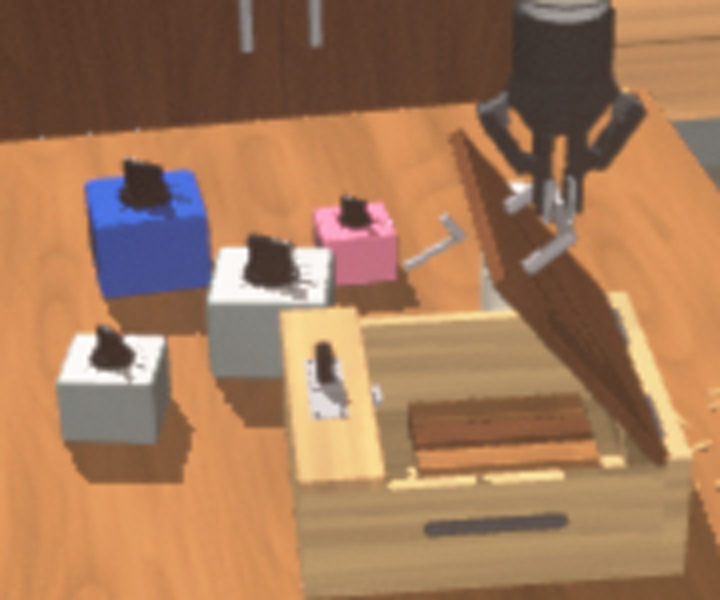

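View pics/w10.png

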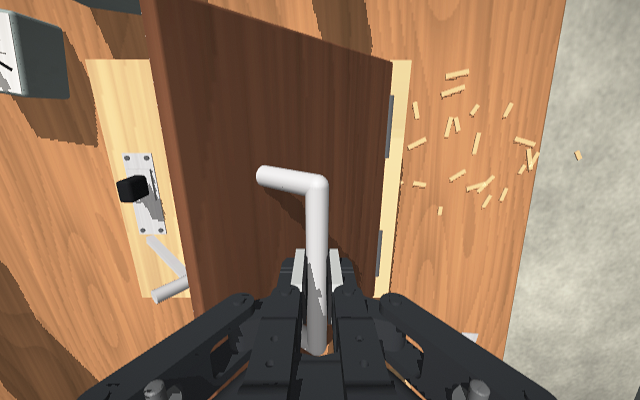

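```bash
python3 - <<'E'
from h import *
c=cam("wrist")
P=np.array([px(c,u,v) for u in range(200,300,5) for v in range(60,160,5)])
P=P[P[:,2]>.05]; u,s,vt=np.linalg.svd(P-P.mean(0),full_matrices=False); n=vt[2]; print("lid angle",np.degrees(np.arccos(abs(n[2]))),s)
c=cam("top"); crop(c,"pics/top11.png",180,100,500,270,2)
s=bot.read_state(); print(s["time"],s["tool_pos"],s["wrist_force"],s["width"])
E
python3 -m handwheel '[[0,0,0,0,0,0,0],[0,0,0,0,0,0,0],[0,0,0,0,0,0,0],[0,0,0,0,0,0,0]]'
```

```text
lid angle 56.678085354117464 [0.39175501 0.28156114 0.11740016]
12.625 [0.63746894 0.03877643 0.25199155] [-7.9266626   2.38992628  8.69997106] 0.11817431014883747
time: 13.12
tool_pos: [0.6374, 0.0388, 0.252]
tcp_rot: [-1.169, 1.268, -1.27]
wrist_force: [-6.8, 2.3, 8.3]
width: 0.121
```

View pics/top11.png

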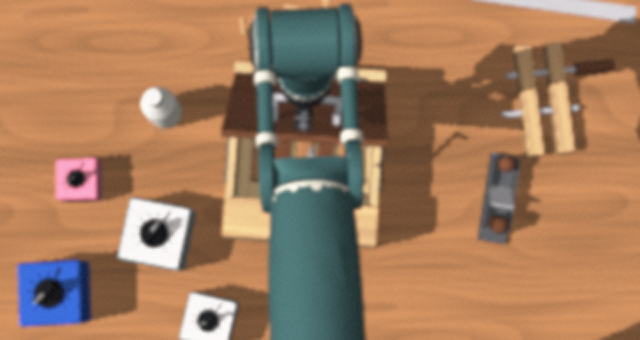

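Dial pointer is at the mark, the lid is held steadily at about 52–57°, and the other objects are in place. Handing in.

```bash
python3 -c "
from workcell import workorder
print(workorder.finish_job())"
```

```text
the job is handed in; nothing more can be done
None
```

I set the dial and lifted the lid past 40°. I then handed the job in at about 13 s, with the gripper still holding the lid up.

- **Dial:** I turned the larger grey thermostat's dial about 45° clockwise. In the wrist picture taken after I let go, the pointer lines up with the long mark.
- **Lid:** A gentle tug lifted the handle past the 3 mm catch point with only about 4–6 N, so the lid was free. I left the slide catch at its left end.
- **Opening:** The handle's path puts the lid at 52–56° open. A rough depth plane fit gave 57°, but it was noisy. All are above the required 40°.
- **Hold:** The last readings were steady at about 11 N on the wrist, with the bar in the fingers.
- **Other objects:** In the last top view the plane, glue bottle and clamp look unmoved. I judged this by eye and did not measure it.

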